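Load slide carriers into the spring magazine

ROBOT

A 6-joint arm with a two-finger parallel gripper is mounted at the origin on the work surface. World frame = base frame: x ahead of the robot, y to its left, z up, the work surface at z = 0. Lengths are in m, angles in rad, forces in N, time in s.
With the tool pointing down it reaches from about 0.2 to 0.875 m from the base axis. Payload 3.4 kg.
Tool frame: the origin (TCP) lies between the finger pads; the fingertips stand 25 mm ahead of it and the grasp point (between the pads) lies 6 mm ahead of it (r.nose_length is the z of the fingertips in the tool frame, in m); z points along the fingers, y is the line along which they close (so a half turn about z gives the same grasp; the last joint's range is limited). The gripper opens to 94 mm and grips with 3 to 60 N. Pads are 16 mm wide; open, the fingers measure 119 mm over their backs; the gripper's body (75 mm by 177 mm) begins 78 mm behind the grasp point.
Start: joints at [0.992, 0.276, 1.505, -0, 1.361, -0.121], TCP at [0.254, 0.516, 0.23] pointing down, gripper open.
Joint ranges: [-2.89, 2.89], [-0.75, 2.08], [0.22, 2.7], [-1.18, 4.32], [0.11, 2.71], [-2.7, 2.7]. Speed limits (rad/s): [2.57, 2.57, 3.14, 3.14, 3.14, 3.14].

INTERFACE

Orientations are given as a unit quaternion [w, x, y, z].
In Python, from plant import r, gripper_to, inverse_kinematics, vision, models, telemetry gives the robot as it stands. Calls block until the motion is done:
- r.move_to(position, orientation): joint-space move of the TCP to a pose.
- r.move_l(position, rot=None, vel=0.15, guard=None): straight line of the TCP; rot=None keeps the orientation; vel is the mean speed in m/s. With guard (N) it stops when the force on the tool has changed by that much, and returns True; else False.
- r.movej(angles): joint-space move.
- gripper_to(opening, f_grip=None): finger opening in m; f_grip is the grip in N (None keeps the last); returns when the fingers have stopped.
- r.hold(seconds).
- inverse_kinematics(position, orientation): joint angles nearest the present ones, or None.
- vision.snapshot(name): name is "side" or "top" or "wrist"; returns the picture (420x560x3 uint8, red, green, blue); there is no depth.
- vision.get_calibration(name): a dict with "fx", "fy", "cx", "cy" (pixels), "D" ([k1, k2, p1, p2, k3] as OpenCV has them; the pictures are not rectified), "position" and "orientation" of the camera in the world. Camera axes: x right, y down, z forward; pixel columns grow to the right and rows downward; lengths in m; the calibration is good to about 2 mm. A picture is of the moment at which its call begins: read the wrist's pose just before it. get_calibration takes no time and is no camera call; for the wrist camera it gives the pose at the moment of the call.
A pose or a line that the arm cannot do raises r.PlanningError and nothing moves.
- r.sign_off(): hands the job in; it is judged then, once.
Trained networks look in the newest picture that a camera, given by its name, has taken for a name from the list of things; names that differ only in an ending like _2 or _b are one class to them, and where a whole thing is asked for, a point or a joint stands for the part that bears it (a point fixed in the world has none). Each returns a list of dicts, best first, with "score" (0 to 1); they miss things now and then, are a little off and sometimes report something else, mostly with a low value. They report only what shows in the picture. A call takes as long as a camera call.
- models.boxes_of(thing, camera): "at" ([x, y, z] in m, in world coordinates, good to about 4 mm: the middle of the surface that is visible of it).
- models.regions_of(thing, camera): "pixels" (420x560 bool, what is visible of it).
- models.mark_of(thing, camera): "at" ([x, y, z] in m, in world coordinates, good to about 4 mm: a listed point, or the origin of a listed thing).
Readings, each from a call of its own:
- telemetry.current_t(): time.
- telemetry.current_joints(): joint angles.
- telemetry.current_dq(): joint speeds.
- telemetry.current_joint_efforts(): joint torques, N m.
- telemetry.current_ee_pos(): TCP position.
- telemetry.current_tool_rot(): TCP orientation.
- telemetry.current_wrist_force(): force on the tool from outside, world axes, zero at the start.
- telemetry.current_torque(): the same for the moment, N m.
- telemetry.current_opening(): finger opening in m.
- telemetry.current_finger_force(): force on a finger pad.
Only numpy, scipy, OpenCV 4.12 (cv2) and the standard library are available. Lean on these libraries where they do the work, as an engineer would, in place of code of your own. Each camera call takes 0.05 s, during which the arm holds its last target. There are 200 camera calls.

TASK

Load both slide carriers flat into the spring magazine, glass up and with their label ends at the magazine's green-marked end: the yellow-labelled one first, then the blue-labelled one on top of it. Press each one down until it has snapped under both orange retaining lips and stays there by itself, and leave the other things on the bench where they stand.

Things in the scene. Friction and masses are not known exactly. Their poses are not given: they have to be found in the camera images.
- yellow_carrier: slide carrier: an off-white flat rectangular plastic frame holding a glass microscope slide, 84 long (x) x 34 wide (y) x 10 mm thick (z), 35 g, lying flat on the pad with its glass up; its last 21 mm at the -x end is the yellow label end. Origin at the centre of its underside, x along its length (label end at -x, glass towards +x), z up
- blue_carrier: slide carrier: an off-white flat rectangular plastic frame holding a glass microscope slide, 84 long (x) x 34 wide (y) x 10 mm thick (z), 35 g, lying flat on the pad with its glass up; its last 21 mm at the -x end is the blue label end. Origin at the centre of its underside, x along its length (label end at -x, glass towards +x), z up
- yellow_carrier_label (a point): middle of the top of the yellow label, 32 mm from the carrier's centre towards its -x end
- blue_carrier_label (a point): middle of the top of the blue label, 32 mm from the carrier's centre towards its -x end
- magazine: white spring magazine fixed to the bench, open on top, on a grey foot 150 x 70 x 6 mm. Origin at the centre of the foot's underside, on the bench; x along its length, z up. The well is 88 x 38 mm inside, 2 mm of play round a carrier. Its -x end, where the labels go, is marked green (end plate, that end of the foot, and the tops of its two posts). A carrier's underside lies at z = 50 mm when held by the lips, 40 mm when under another
- magazine_lips (a point): centre of the well, level with the lips' flat undersides, z = 60 mm above the bench. Closed, the lips' noses stand 37.5 mm from here along x either way: 3 mm upright, then rising outward at 60 degrees to 17 mm above this point. A carrier's top must be pressed to just below this level (2 to 4 mm) for the lips to snap shut over it; it takes about 5 to 13 N on its middle
- magazine_rest (a point): where the centre of a carrier's underside comes to lie when it is laid on the closed lips, before pressing: z = 71 mm above the bench (its top then at 81 mm)
- magazine_posts (a point): centre of the top of the well, z = 91 mm above the bench, level with the tops of the four corner posts. They stand at x = 27 to 44 mm either way, inner faces 19 mm either side, upright to z = 78 mm, then flared outward. Between the posts (x = -27 to +27 mm) the long sides are open above z = 20 mm: room for fingers that hold a carrier by the middle of its long sides
- follower (a joint): the black plate under the stack, on a spring (90 N/m, 2.2 N preload); joint value 0 = up (empty, its top 1 mm under the lips), grows as it is pressed down, 0.036 m at the bottom; about 0.009 with one carrier held by the lips, 0.019 with two
- lip_near (a joint): the orange sprung retaining lip over the green-marked (-x) end of the magazine, 20 mm wide; joint value 0 = closed (its rest, where a spring of 350 N/m with 1 N preload returns it), grows to 0.010 m as the lip slides outward along the magazine's length
- lip_far (a joint): the orange sprung retaining lip over the unmarked (+x) end of the magazine, 20 mm wide; joint value 0 = closed (its rest, where a spring of 350 N/m with 1 N preload returns it), grows to 0.010 m as the lip slides outward along the magazine's length
- pad: light blue absorbent pad with a grey middle, fixed flat on the bench, 160 x 220 x 3 mm; the carriers lie on it. Origin at the centre of its underside
- vial: bystander: small amber jar with a white cap, 28 mm across, about 52 mm tall, standing loose; origin at the centre of its underside
- tip_box: bystander: loose teal box of pipette tips, 85 x 120 x 50 mm; origin at the centre of its underside
- staining_dish: bystander: loose open glass dish, 90 x 75 x 45 mm; origin at the centre of its underside

How it is judged:
On the way, in this order (a step that is already met when the one before it is completed fails the run):
1. the yellow-labelled carrier lies in the magazine under both closed lips, label at the green-marked end (z of yellow_carrier in the frame of magazine below 0.0525 m and horizontal distance between yellow_carrier and magazine below 0.006 m and x of yellow_carrier_label in the frame of magazine below -0.02 m and angle between yellow_carrier's own z axis and vertical below 0.1 rad and value of joint each of lip_near, lip_far below 0.002 m), for 0.2 s.
2. the blue-labelled carrier lies on top of it under both closed lips, label at the green-marked end (z of blue_carrier in the frame of magazine below 0.0525 m and horizontal distance between blue_carrier and magazine below 0.006 m and x of blue_carrier_label in the frame of magazine below -0.02 m and angle between blue_carrier's own z axis and vertical below 0.1 rad and value of joint each of lip_near, lip_far below 0.002 m), for 0.2 s.
At the end, for the whole second after the job is handed in: Both carriers at rest in the magazine, flat and glass up (0.1 rad), centred (6 mm), labels at its green-marked end: yellow below (underside under 44 mm above the magazine's), blue on it (44 to 52.5 mm), both lips closed over it (within 2 mm). Bystanders moved under 20 mm (all of step 2 and z of yellow_carrier in the frame of magazine below 0.0525 m and horizontal distance between yellow_carrier and magazine below 0.006 m and x of yellow_carrier_label in the frame of magazine below -0.02 m and angle between yellow_carrier's own z axis and vertical below 0.1 rad and z of yellow_carrier in the frame of magazine below 0.044 m and z of blue_carrier in the frame of magazine above 0.044 m and linear speed of each of yellow_carrier, blue_carrier below 0.02 m/s); the robot touches nothing.
It fails at once if a bystander (vial, tip box or staining dish) is moved more than 20 mm or tipped (distance of any of vial, tip_box, staining_dish from where it was at the start of the episode above 0.02 m or angle between any of vial, tip_box, staining_dish's own z axis and vertical above 0.3 rad).
It also fails if it takes over 72 s, if anything falls off the work surface, if the arm or the gripper's body presses on something with over 40 N, if the wrist force passes 120 N, or if a joint passes its speed limit or range.

## Working session

There is one attempt and no reset: what is moved stays moved. The work goes in short steps, each a Python script; the robot and the scene stay as the last script left them, time stands still between calls to the robot, and variables do not carry over. Pictures are saved under pics/ and viewed, at most 10 in all, crops included, and the job is handed in when it is done.

```bash
mkdir -p pics; ls; python3 - <<'E'
from plant import r, vision, models, telemetry
import cv2, numpy as np
ims=[]
for c in ("top","side"):
    im=vision.snapshot(c); ims.append(im)
    k=vision.get_calibration(c); print(c,np.round(k["position"],3),round(k["fx"]))
    for n in ["yellow_carrier","yellow_carrier_label","blue_carrier","blue_carrier_label","magazine","magazine_lips","magazine_posts","lip_near","lip_far","vial","tip_box","staining_dish","pad"]:
        for d in models.mark_of(n,c)[:1] if n[:4]!="lip_" else models.boxes_of(n,c)[:2]: print(n,np.round(d["at"],3),round(d["score"],2))
    cv2.imwrite(f"pics/{c}0.png",im[:,:,::-1])
print(r.nose_length,telemetry.current_t())
E
```

```text
pics
top [0.524 0.017 0.924] 397
yellow_carrier [ 0.533 -0.209  0.003] 0.72
yellow_carrier_label [ 0.496 -0.202  0.013] 0.58
blue_carrier [ 0.507 -0.104  0.001] 0.97
blue_carrier_label [ 0.478 -0.101  0.014] 0.87
magazine [ 0.555  0.153 -0.001] 0.76
magazine_lips [0.553 0.151 0.061] 0.64
magazine_posts [0.556 0.146 0.092] 0.72
lip_near [0.379 0.026 0.052] 0.28
lip_far [0.601 0.159 0.071] 0.68
vial [ 0.755 -0.026 -0.   ] 0.72
tip_box [ 0.758 -0.025  0.002] 0.56
staining_dish [0.783 0.239 0.002] 0.82
pad [ 0.518 -0.156  0.001] 0.62
side [ 0.239 -0.565  0.783] 481
yellow_carrier [ 0.526 -0.203  0.004] 0.73
yellow_carrier_label [0.788 0.243 0.001] 0.7
blue_carrier [ 0.506 -0.108  0.008] 0.63
blue_carrier_label [ 0.476 -0.101  0.008] 0.62
magazine [ 0.556  0.15  -0.001] 0.74
magazine_lips [0.378 0.022 0.001] 0.74
magazine_posts [0.553 0.151 0.091] 0.57
lip_near [ 0.505 -0.11   0.018] 0.65
lip_near [0.507 0.139 0.06 ] 0.54
lip_far [0.597 0.157 0.076] 0.6
vial [ 0.379  0.022 -0.001] 0.82
tip_box [ 0.757 -0.026  0.   ] 0.89
staining_dish [ 0.789  0.242 -0.004] 0.65
pad [ 0.5   -0.202  0.012] 0.73
0.025 1.4
```

View pics/top0.png

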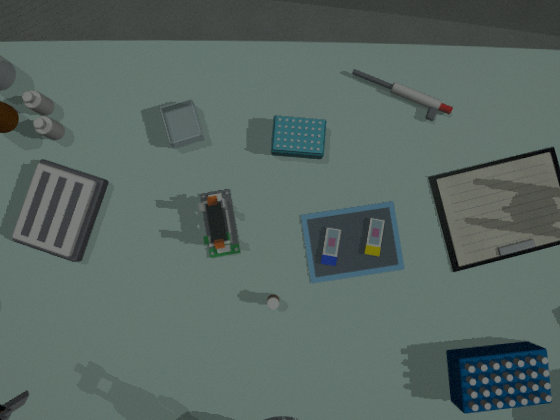

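View pics/side0.png

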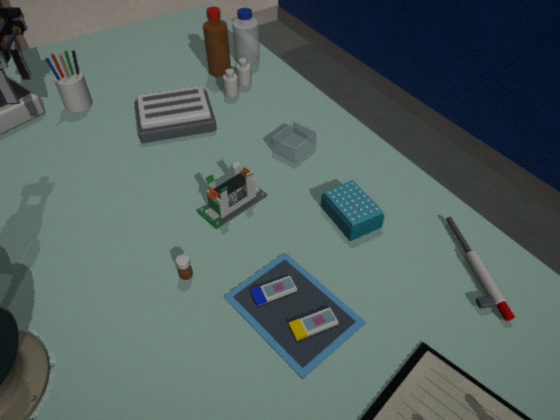

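The top view shows yellow at (375,237), blue at (331,246) and the magazine at (218,222). The labels and the green end all face -x (down in the picture). Next I look from the wrist camera, first over the magazine and then over the pad.

```bash
cat > h.py <<'E'
from plant import r, gripper_to, inverse_kinematics, vision, models, telemetry
import cv2, numpy as np
from scipy.spatial.transform import Rotation as R
def Q(yaw):  # tool down, tool x at yaw
    q=(R.from_euler('z',yaw)*R.from_quat([1,0,0,0])).as_quat(); return [q[3],q[0],q[1],q[2]]
def world(pts,k,z):
    K=np.array([[k["fx"],0,k["cx"]],[0,k["fy"],k["cy"]],[0,0,1]])
    u=cv2.undistortPoints(np.float64(pts).reshape(-1,1,2),K,np.float64(k["D"])).reshape(-1,2)
    q=k["orientation"]; d=R.from_quat([q[1],q[2],q[3],q[0]]).apply(np.c_[u,np.ones(len(u))])
    p=np.array(k["position"]); return (p+d*((z-p[2])/d[:,2])[:,None])[:,:2]
def blob(mask,k,z):
    c=max(cv2.findContours(mask.astype(np.uint8),cv2.RETR_EXTERNAL,cv2.CHAIN_APPROX_NONE)[0],key=cv2.contourArea)
    w=world(c[:,0,:],k,z); o=w.mean(0)
    (cx,cy),(a,b),_=rect=cv2.minAreaRect(((w-o)*1000).astype(np.float32))
    bp=cv2.boxPoints(rect); e=[bp[1]-bp[0],bp[2]-bp[1]]; l=max(e,key=np.linalg.norm)
    if l[0]<0: l=-l
    return np.array([cx,cy])/1000+o, np.arctan2(l[1],l[0]), sorted([a,b])
E
python3 - <<'E'
from h import *
for yaw in (-.1,-.1+np.pi):
    j=inverse_kinematics([.53,.15,.26],Q(yaw)); print(yaw,None if j is None else np.round(j,2))
yaw=min((-.1,-.1+np.pi),key=lambda y:abs(inverse_kinematics([.53,.15,.26],Q(y))[5]))
for i,p in enumerate(([.53,.15,.28],[.52,-.155,.25])):
    r.move_to(p,Q(yaw)); k=vision.get_calibration("wrist"); im=vision.snapshot("wrist")
    cv2.imwrite(f"pics/w{i}.png",im[:,:,::-1]); np.save(f"w{i}.npy",im); np.save(f"k{i}.npy",k,allow_pickle=True)
    print(yaw,np.round(k["position"],3),np.round(telemetry.current_ee_pos(),3),k["fx"],telemetry.current_t())
    if i==0:
        for n in ("magazine","magazine_lips","magazine_posts"): print(n,[(np.round(d["at"],4),round(d["score"],2)) for d in models.mark_of(n,"wrist")[:1]])
        for n in ("lip_near","lip_far"): print(n,[(np.round(d["at"],4),round(d["score"],2)) for d in models.boxes_of(n,"wrist")[:2]])
    else:
        for n in ("yellow_carrier","blue_carrier"):
            print(n,[(np.round(d["at"],4),round(d["score"],2)) for d in models.mark_of(n,"wrist")[:1]],[(np.round(d["at"],4),round(d["score"],2)) for d in models.mark_of(n+"_label","wrist")[:1]])
            for d in models.regions_of(n,"wrist")[:2]: print(d["score"],blob(d["pixels"],k,.013))
E
```

```text
-0.1 [ 0.15  0.22  1.5  -0.    1.41  1.82]
3.041592653589793 [ 0.15  0.22  1.5  -0.    1.41 -1.32]
3.041592653589793 [0.465 0.158 0.435] [0.53  0.151 0.28 ] 342.32298640552324 3.1333
magazine [(array([ 5.625e-01,  1.489e-01, -3.000e-04]), 0.6)]
magazine_lips [(array([0.5582, 0.1543, 0.0609]), 0.81)]
magazine_posts [(array([0.5587, 0.1514, 0.0928]), 0.71)]
lip_near [(array([0.506 , 0.139 , 0.0702]), 0.52), (array([0.7956, 0.248 , 0.0034]), 0.19)]
lip_far [(array([0.5975, 0.1593, 0.0649]), 0.87)]
3.041592653589793 [ 0.455 -0.147  0.405] [ 0.52  -0.154  0.25 ] 342.32298640552324 4.6083
yellow_carrier [(array([ 0.5257, -0.2093,  0.0055]), 0.58)] [(array([ 0.4929, -0.1977,  0.0089]), 0.79)]
0.93 (array([ 0.52871712, -0.20474282]), np.float32(-0.1526858), [34.977867126464844, 84.66602325439453])
blue_carrier [(array([ 0.5098, -0.103 ,  0.0053]), 0.59)] [(array([ 0.4748, -0.1005,  0.0118]), 0.79)]
0.66 (array([ 0.50558672, -0.10475141]), np.float32(-0.1593103), [35.1259651184082, 84.54328918457031])
```

View pics/w0.png

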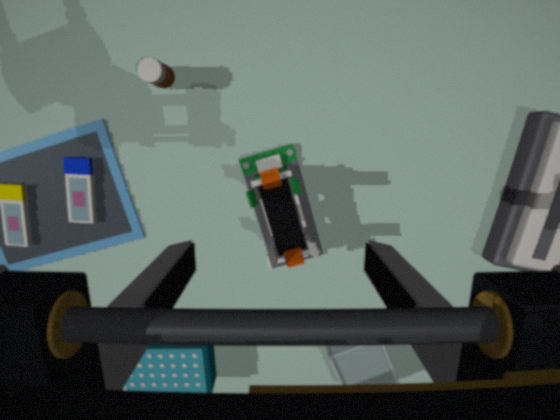

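View pics/w1.png

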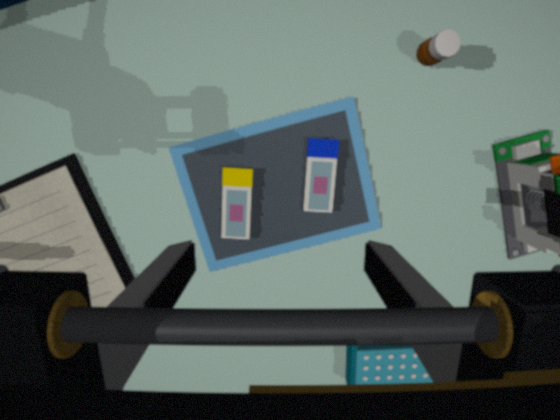

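Picture w0: the magazine foot corners are near (240,157), (294,144), (272,268) and (324,252), with the orange lips at (270,178) and (293,257). Picture w1: the labels are at the top (-x), and the carriers match the network regions. Next I compute the magazine pose and pick yellow.

```bash
cat > mag.py <<'E'
from h import *
def orange(im,k,z=.077,roi=None):
    hsv=cv2.cvtColor(im,cv2.COLOR_RGB2HSV); m=cv2.inRange(hsv,(5,170,90),(15,255,255))
    n,l,s,c=cv2.connectedComponentsWithStats(m); o=[(s[i,4],c[i],world([c[i]],k,z)[0]) for i in range(1,n) if s[i,4]>60]
    return o
E
python3 - <<'E'
from mag import *
k=np.load("k0.npy",allow_pickle=True).item(); im=np.load("w0.npy")
for o in orange(im,k): print(o)
f=world([(240,157),(294,144),(324,252),(272,268)],k,.006)
print(f,f.mean(0),np.linalg.norm(f-np.roll(f,1,0),axis=1))
a=(f[2]+f[3]-f[0]-f[1]); print("yaw",np.arctan2(a[1],a[0]))
p=np.array([.5287,-.2047]); y=-.153
gripper_to(.06,20)
q=Q(y+np.pi)
r.move_to([*p,.10],q); r.move_l([*p,.031],vel=.1); gripper_to(.02,20)
print(telemetry.current_opening(),telemetry.current_finger_force(),telemetry.current_wrist_force())
r.move_l([*p,.16],vel=.2)
print(telemetry.current_opening(),telemetry.current_t())
E
```

```text
(np.int32(256), array([270.09375   , 177.16796875]), array([0.50699402, 0.14389341]))
(np.int32(182), array([295.02747253, 258.47802198]), array([0.59936165, 0.16201488]))
[[0.48673486 0.10657327]
 [0.47751472 0.17463987]
 [0.62086158 0.20179689]
 [0.63655603 0.13105271]] [0.5554168  0.15351569] [0.15180785 0.06868823 0.14589662 0.07246416]
yaw 0.17434443137911843
0.0337210951487436 19.999664425849915 [-0.5852228  -0.18213189  2.99097647]
0.03405618037975628 8.4417
```

```bash
python3 - <<'E'
from mag import *
r.move_to([.62,.165,.2],Q(.18+np.pi))
k=vision.get_calibration("wrist"); im=vision.snapshot("wrist")
np.save("w2.npy",im); np.save("k2.npy",k,allow_pickle=True)
for o in orange(im,k): print(o)
for n in ("magazine","magazine_lips","magazine_posts"): print(n,[(np.round(d["at"],4),round(d["score"],2)) for d in models.mark_of(n,"wrist")[:1]])
cv2.imwrite("pics/w2.png",cv2.resize(im[0:400,80:480],(800,800))[:600,:,::-1]); print(telemetry.current_t())
E
```

```text
(np.int32(331), array([279.19033233,  71.52265861]), array([0.50869563, 0.14368458]))
magazine [(array([ 0.5587,  0.152 , -0.001 ]), 0.68)]
magazine_lips [(array([0.5572, 0.1538, 0.0598]), 0.76)]
magazine_posts [(array([0.5592, 0.1539, 0.0915]), 0.92)]
10.0667
```

View pics/w2.png

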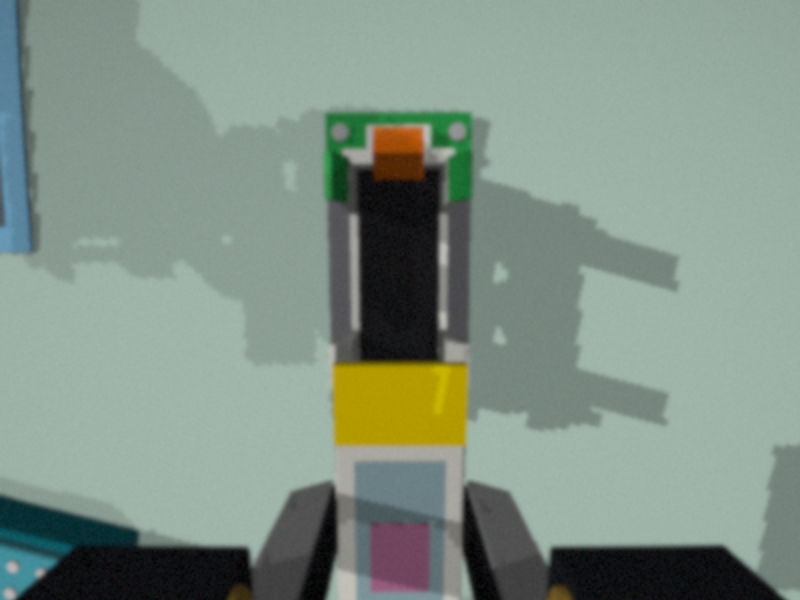

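The magazine and the held carrier are collinear in the image (both centred at crop column ~400). The foot's end edge is at row 113 and the carrier's label edge at row 363. I compute the along-axis offsets from these.

```bash
python3 - <<'E'
from mag import *
k=np.load("k2.npy",allow_pickle=True).item()
px=lambda *p:[(80+x/2,y/2) for x,y in p]
t=np.array(telemetry.current_ee_pos())[:2]; u=np.array([np.cos(.18),np.sin(.18)]); v=np.array([-u[1],u[0]])
f=lambda w:np.c_[(w-t)@u,(w-t)@v]*1000
foot=world(px((326,113),(471,113),(331,340),(468,340)),k,.006); print("foot",f(foot))
car=world(px((334,363),(466,363),(335,443),(465,443)),k,.182); print("carrier",f(car))
post=world(px((345,150),(455,150),(335,347),(468,347)),k,.091); print("posts outer",f(post))
print(t, t+u*((f(foot)[:2,0].mean()+75)/1000))
E
```

```text
foot [[-139.40222413  -34.45241208]
 [-139.41650463   34.96466345]
 [ -30.46677258  -34.00130898]
 [ -30.49825507   35.58315962]]
carrier [[-42.26993834 -15.80337662]
 [-42.28593738  17.59498795]
 [-21.38652003 -15.9760888 ]
 [-21.4042635   17.79677704]]
posts outer [[-108.40115242  -19.13710949]
 [-108.41596512   20.99004368]
 [ -36.28208646  -24.03558006]
 [ -36.30809238   27.13741801]]
[0.62013445 0.16364358] [0.5567657  0.15211239]
```

```bash
cat > load.py <<'E'
from mag import *
U=np.array([np.cos(.18),np.sin(.18)])
M=np.array([.5568,.1521])
def load(off=0.,name="p"):   # off: carrier centre along tool axis relative to TCP
    p=M-U*off; q=Q(.18+np.pi); F=lambda:np.round(telemetry.current_wrist_force(),1)
    r.move_to([*p,.135],q); f0=F()
    g=r.move_l([*p,.0985],vel=.05,guard=4); print("lay",g,np.round(telemetry.current_ee_pos(),4),F()-f0)
    gripper_to(.055); r.move_l([*M,.125],vel=.15); gripper_to(0.,20); f0=F()
    g=r.move_l([*M,.108],vel=.1,guard=4); print("pre",g)
    g=r.move_l([*M,.0815],vel=.03,guard=30); print("press",g,np.round(telemetry.current_ee_pos(),4),F()-f0)
    r.hold(.2); print(F()-f0); r.move_l([*M,.15],vel=.2)
def look(name):
    p=M+U*.06; r.move_to([*p,.2],Q(.18+np.pi)); k=vision.get_calibration("wrist"); im=vision.snapshot("wrist")
    for o in orange(im,k): print(o[0],(o[2]-M)@U)
    cv2.imwrite(f"pics/{name}.png",cv2.resize(im[0:300,80:480],(800,600))[:,:,::-1]); print(telemetry.current_t())
E
python3 -c "
from load import *
load(-.0003); look('w3')"
```

```text
lay False [0.5565 0.1521 0.0983] [-2.1  0.2 -1.6]
pre False
press False [0.5573 0.1522 0.0816] [2.5 0.8 2.5]
[2.7 0.9 3. ]
299 -0.050071752425056446
474 0.04437932306002351
15.7083
```

View pics/w3.png

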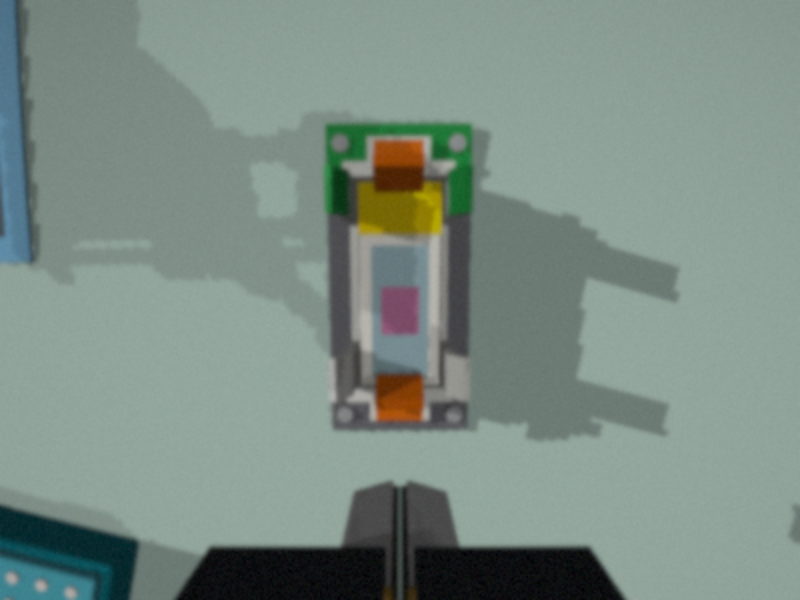

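Yellow lies flat under both lips with its label at the green end, and the residual push of 3 N matches the follower spring alone. Next is blue.

```bash
python3 - <<'E'
from load import *
p=np.array([.5056,-.1048]); q=Q(-.159+np.pi)
gripper_to(.06,20)
r.move_to([*p,.10],q); r.move_l([*p,.031],vel=.1); gripper_to(.02,20)
print(telemetry.current_opening(),telemetry.current_finger_force())
r.move_l([*p,.16],vel=.2); print(telemetry.current_opening(),telemetry.current_t())
load(-.0003); look('w4')
E
```

```text
0.03356196467136792 19.999626874923706
0.0336497400446381 20.0583
lay True [0.5564 0.1519 0.098 ] [ 1.9 -0.4  2.6]
pre False
press False [0.5578 0.1522 0.082 ] [2.4 1.4 2.3]
[2.8 0.7 1.3]
301 -0.05007779196874929
477 0.04425140684311721
26.1167
```

View pics/w4.png

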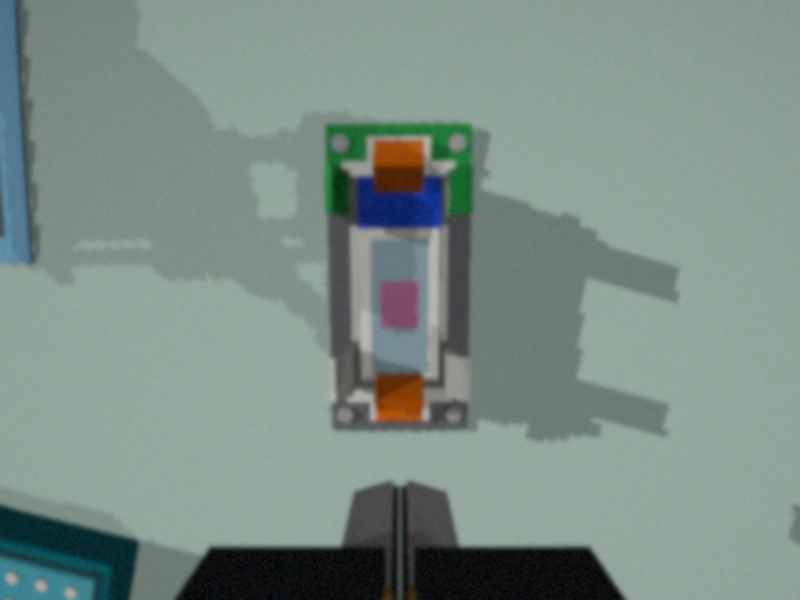

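Blue looks to be under both lips, since the lips are in the same place as with yellow. The push force was a bit low, so I check level and height with gentle touch probes at both ends.

```bash
python3 - <<'E'
from load import *
for s in (.018,-.018,0):
    p=M+U*s; r.move_l([*p,.1],vel=.15); r.hold(.3); f0=telemetry.current_wrist_force()
    g=r.move_l([*p,.0815],vel=.02,guard=2.5); print(s,g,np.round(telemetry.current_ee_pos(),4),np.round(np.array(telemetry.current_wrist_force())-f0,1))
    r.move_l([*p,.1],vel=.15)
r.move_l([*M,.15],vel=.2); look("w5")
im=vision.snapshot("side"); c=im[140:240,170:300]
cv2.imwrite("pics/s5.png",cv2.resize(c,(780,600),interpolation=cv2.INTER_CUBIC)[:,:,::-1])
E
```

```text
0.018 True [0.5743 0.1553 0.0834] [0.5 0.5 2.5]
-0.018 True [0.5389 0.1488 0.0836] [1.5 0.3 1.3]
0 True [0.5567 0.1521 0.0834] [ 0.5 -0.4  2.8]
301 -0.049725287985942064
476 0.044583268230154384
32.475
```

View pics/s5.png

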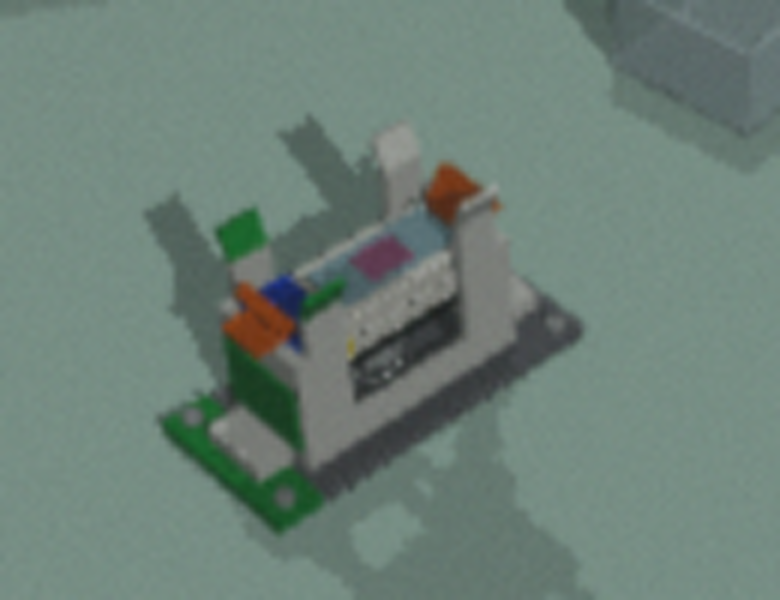

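View pics/w5.png

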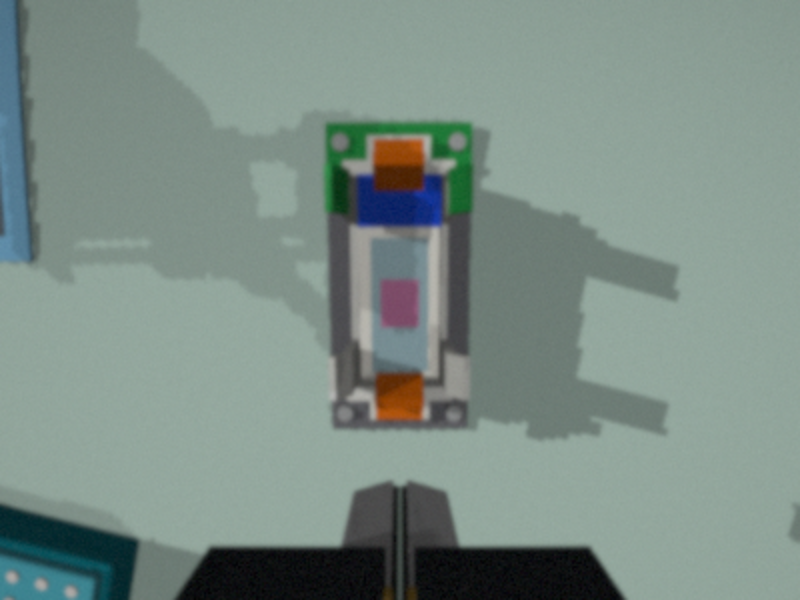

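The probes stop at the same height at both ends and the middle (tips about 58.5 mm up), so blue is level at lip height. The side crop shows both carriers stacked under both closed lips, with the blue label at the green end. Handing in.

```bash
python3 -c "
from plant import r
print(r.sign_off())"
```

```text
the job is handed in; nothing more can be done
None
```

Both carriers are in the magazine, yellow below and blue on top, glass up and labels at the green end; both lips look closed over them in the camera pictures. I handed the job in at about 33 s; the call returned no verdict, and I did not re-measure the bystanders.

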